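# Slip-test paving samples on a ramp and sort them

## Task

Slip-test the three brick paving samples: bring each one from the wooden ledge onto the top of the steel ramp and let go of it there, so that it shows whether it slides or sticks. A sample that slides must run down into the bay at the foot of the ramp by itself and is left there; any sample that sticks and stays put on the ramp goes into the wooden tray beside the ramp. Do not shift the tin.

Things in the scene. Friction and masses are not known exactly. Their poses are not given: they have to be found in the camera images.
- test_ramp: slip-test ramp, fixed to the bench, 300 mm wide (y -150 to 150 mm). Origin on the bench top under the crest, mid-width; x points down the ramp (roughly away from the robot), y across it, z up. Level plywood ledge, 105 mm high, from x = -100 to 0 mm; then a flat bare steel slope of 20 degrees down to x = 250 mm. The slope has side walls only along its foot (the bay)
- crest (a point): middle of the crest, the line where the level ledge meets the slope, 105 mm above the bench. A sample pushed past it tips over onto the slope: a smooth-bottomed one slides down by itself in about a second, a rough-bottomed one stays where it is left. When swept straight across the slope a sticking sample may drift some way downhill
- bay (a point): middle of the bay, the last 100 mm of the slope (x = 150 to 250 mm of the ramp), 32 mm above the bench; plywood walls about 30 mm high at its end and two sides. Samples that slide come to rest against its end wall, lying on the slope, with their centres near x = 205 mm
- side_tray: wooden tray with cork floor, fixed to the bench 5 to 12 mm beside the upper slope, on the left or right of the ramp, its axes parallel to the ramp's. Origin: centre of its underside. 160 mm (x, along the ramp) by 156 mm (y), floor 50 mm high, rim 65 mm high, walls 8 mm thick; its rim is lower than the edge of the upper slope, so a sample swept off that edge drops in
- sample_k: one of three look-alike red brick paving samples, 76 x 60 x 32 mm, 250 to 400 g, lying flat on the ledge, with its 76 mm length along the ramp's x and about 25 to 45 mm of free gap between neighbours; which of the three is which cannot be seen. Origin: centre of its underside; z up, x along the 76 mm length
- sample_m: one of three look-alike red brick paving samples, 76 x 60 x 32 mm, 250 to 400 g, lying flat on the ledge, with its 76 mm length along the ramp's x and about 25 to 45 mm of free gap between neighbours; which of the three is which cannot be seen. Origin: centre of its underside; z up, x along the 76 mm length
- sample_t: one of three look-alike red brick paving samples, 76 x 60 x 32 mm, 250 to 400 g, lying flat on the ledge, with its 76 mm length along the ramp's x and about 25 to 45 mm of free gap between neighbours; which of the three is which cannot be seen. Origin: centre of its underside; z up, x along the 76 mm length
- tin: loose galvanised tin, 72 mm across, 80 mm high, standing beside the ramp on the side without the tray; not to be shifted. Origin: centre of its underside
Not all that is in view belongs to the job. Leave any purple look-alike of the sample_t alone. Leave any turquoise look-alike of the sample_m alone.

How it is judged:
On the way:
1. the sample that sticks rests on the slope by itself, untouched by the robot (x of sample_m in the frame of test_ramp between 0.015 and 0.13 m and angle between sample_m's own z axis and vertical between 0.28 and 0.42 rad and linear speed of sample_m below 0.01 m/s and contact force between sample_m and the fingers below 0.1 N and contact force between sample_m and the arm below 0.1 N), for 0.3 s.
At the end, for the whole second after the job is handed in: both samples that slide lie at rest in the bay at the foot of the ramp (their centres in its last 95 mm, between the walls); the sample that sticks lies at rest, any way up, in the wooden side tray (its centre inside the tray) (x of sample_k in the frame of test_ramp between 0.155 and 0.25 m and y of sample_k in the frame of test_ramp between -0.15 and 0.15 m and z of each of sample_k, sample_t in the frame of test_ramp below 0.08 m and linear speed of each of sample_k, sample_t, sample_m below 0.02 m/s and x of sample_t in the frame of test_ramp between 0.155 and 0.25 m and y of sample_t in the frame of test_ramp between -0.15 and 0.15 m and x of sample_m in the frame of side_tray between -0.075 and 0.075 m and y of sample_m in the frame of side_tray between -0.075 and 0.075 m and z of sample_m in the frame of side_tray below 0.1 m); the robot touches nothing.
It fails at once if a sliding sample is touched by the robot after it is well onto the slope (its centre more than 80 mm past the crest): it must go down by itself ((x of sample_k in the frame of test_ramp above 0.08 m and contact force between sample_k and the fingers above 0.5 N) or (x of sample_k in the frame of test_ramp above 0.08 m and contact force between sample_k and the arm above 0.5 N) or (x of sample_t in the frame of test_ramp above 0.08 m and contact force between sample_t and the fingers above 0.5 N) or (x of sample_t in the frame of test_ramp above 0.08 m and contact force between sample_t and the arm above 0.5 N)).
It fails at once if the tin is shifted by more than 30 mm (distance of tin from where it was at the start of the episode above 0.03 m).
It also fails if it takes over 64 s, if anything falls off the work surface, if the arm or the gripper's body presses on something with over 40 N, if the wrist force passes 120 N, or if a joint passes its speed limit or range.

## Robot

A 7-joint arm with a two-finger parallel gripper is mounted at the origin on the work surface; the furniture and walls round the work are solid. World frame = base frame: x ahead of the robot, y to its left, z up, the work surface at z = 0. Lengths are in m, angles in rad, forces in N, time in s.
With the tool pointing down it reaches from about 0.35 to 0.9 m from the base axis. Payload 8.1 kg.
Tool frame: the origin (TCP) lies at the very end of the fingers, on their centre line; the grasp point (between the pads) lies 19 mm behind it; y points along the fingers, x is the direction in which the jaws open and shut, and the axes are right-handed (so a half turn about y gives the same grasp; the last joint's range is limited). The gripper opens to 92 mm and grips with 3 to 60 N. Pads are 19 mm wide; open, the fingers measure 130 mm over their backs; the gripper's body (75 mm by 190 mm) begins 47 mm behind the grasp point.
Start: joints at [-1.29, 0.434, 0.025, 1.573, -0.012, 1.134, -0.075], TCP at [0.234, 0.58, 0.227] pointing down, gripper open.
Joint ranges: [-2.62, 2.62], [-0.44, 2.09], [-1.27, 1.32], [0.08, 2.57], [-1.32, 4.46], [0.12, 2], [-2.74, 2.74]. Speed limits (rad/s): [2.22, 2.22, 3.01, 3.01, 3.14, 3.14, 3.14].

## Interface

Orientations are given as a rotation vector (axis times angle).
In Python, from cell import arm, imaging gives the robot as it stands. The module is installed in compiled form; this text tells all that it offers.
- The arm moves only by the tool send_rows, never from a script. Its argument "steps" is a list of rows, each a list of 5 numbers: the opening, from 0 (shut) to 1 (fully open), then the shift along the tool's x, y, z in cm, then the turn about the tool's y in rad. In form: [[jaw, x, y, z, roll], ...]. A call has 1 to 20 rows; each row is the pose to reach, as a shift and turn from the pose commanded when the call began, along the tool's axes at that moment; what a row does not reach only later rows make up. A row lasts 1/8 s, in which the tool goes at most 62.5 mm and 10.7 degrees, less where a joint would pass 70% of its speed; a pose out of reach is approached as far as the arm can. A call with a gripper value outside its range is refused whole. The fingers move at their own pace and stop on an object; "squeeze" is the grip in N (left out, the last holds). Time passes only in rows, so rows that repeat a pose let the fingers close. It gives the time, the measured TCP pose, the force and the opening at its end, in the units of the state.
- arm.observe(): the state, without advancing time (a new reading comes with each control period).
- imaging.get_image(name): name is "scene" or "top" or "wrist"; returns the picture (384x512x3 uint8, blue, green, red); there is no depth.
- imaging.camera_params(name): a dict with "camera_matrix" (3x3 intrinsics, pixels), "distortion" ([k1, k2, p1, p2, k3] as OpenCV has them; the pictures are not rectified), "position" and "orientation" of the camera in the world; the wrist camera has in their place "mount" (4x4, takes a point from camera to tool coordinates, whose origin is the TCP and whose axes are the tool frame's). Camera axes: x right, y down, z forward; pixel columns grow to the right and rows downward; lengths in m; the calibration is good to about 2 mm. A picture is of the moment at which its call begins: read the wrist's pose just before it. camera_params takes no time and is no camera call.
- arm.sign_off(): hands the job in, once; it reports no verdict.
The state is a dict: "clock": time; "joints": joint angles; "dq": joint speeds; "joint_efforts": joint torques, N m; "position": TCP position; "ee_rot": TCP orientation; "force": force on the tool from outside, world axes, zero at the start; "ft_torque": the same for the moment, N m; "width": opening from 0.0 (shut) to 1.0 (fully open).
Only numpy, scipy, OpenCV 4.12 (cv2) and the standard library are available. Lean on these libraries where they do the work, as an engineer would, in place of code of your own. Each camera call takes 0.05 s, during which the arm holds its last target.

## Working session

There is one attempt and no reset: what is moved stays moved. The work goes in short steps, Python scripts to look and compute and a tool call to move; the robot and the scene stay as the last step left them, time stands still between calls to the robot, and variables do not carry over. Pictures are saved under pics/ and viewed, and the job is handed in when it is done.

Besides the shell and the picture viewer there is one more tool, called after "Call:" by a JSON object that holds its "method" and its "body", one argument or row to a line. send_rows: Moves the arm, as the interface text tells. Its arguments: {"type":"object","properties":{"steps":{"type":"array","items":{"type":"array","items":{"type":"number"}}},"squeeze":{"type":"number"}},"required":["steps"]}

```bash
mkdir -p pics; python3 - <<'E'
from cell import arm, imaging
import cv2
print(arm.observe())
for n in ["scene","top","wrist"]:
    cv2.imwrite(f"pics/{n}0.png",imaging.get_image(n)); print(n,imaging.camera_params(n))
E
```

```text
{'clock': 0.0, 'joints': array([-1.28963496,  0.43523772,  0.02500705,  1.57411176, -0.01159574,
        1.13399846, -0.07509014]), 'dq': array([-3.62814808e-04,  1.42357633e-03, -1.51289993e-04,  4.07328032e-04,
        1.68796788e-03, -3.48685535e-05,  2.89556527e-04]), 'joint_efforts': array([-3.60808790e-04, -6.67847228e+01,  9.84704643e-01, -3.14456820e+01,
       -6.05943007e-02,  4.27150168e-02,  1.51003110e-04]), 'position': array([0.23388571, 0.57902691, 0.22593055]), 'ee_rot': array([-1.36774906, -0.92108663,  0.92312475]), 'force': array([-0.15553762, -1.09417292,  0.24796676]), 'ft_torque': array([ 0.03082567, -0.01512676,  0.00076833]), 'width': 0.9975377167748947}
scene {'camera_matrix': array([[479.45464013,   0.        , 254.08878489],
       [  0.        , 479.45464013, 181.30247258],
       [  0.        ,   0.        ,   1.        ]]), 'distortion': array([-0.04058161,  0.        ,  0.        ,  0.        ,  0.        ]), 'position': array([ 0.81058802, -0.90146276,  1.2738921 ]), 'orientation': array([-2.43007444, -0.39331895,  0.12573272])}
top {'camera_matrix': a
[... 269 characters left out ...]
25, 0.00955115, 1.10007657]), 'orientation': array([-2.18157131,  2.17338897, -0.09318008])}
wrist {'camera_matrix': array([[265.98613084,   0.        , 250.71715721],
       [  0.        , 265.98613084, 194.82174094],
       [  0.        ,   0.        ,   1.        ]]), 'distortion': array([0.0133161, 0.       , 0.       , 0.       , 0.       ]), 'mount': array([[ 9.99999923e-01,  3.40378929e-04, -1.94275276e-04,
         2.07707401e-04],
       [ 2.72678014e-04, -2.48199239e-01,  9.68708967e-01,
        -1.59111591e-01],
       [ 2.81509145e-04, -9.68708946e-01, -2.48199313e-01,
         6.54620377e-02],
       [ 0.00000000e+00,  0.00000000e+00,  0.00000000e+00,
         1.00000000e+00]])}
```

View pics/scene0.png

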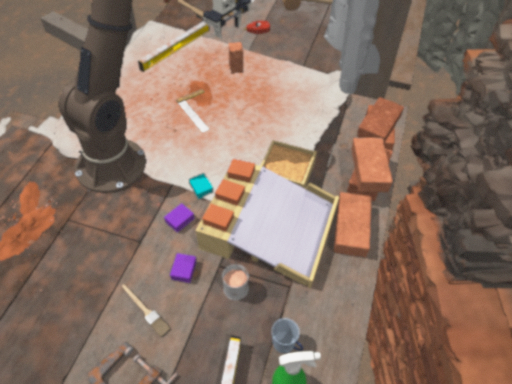

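View pics/top0.png

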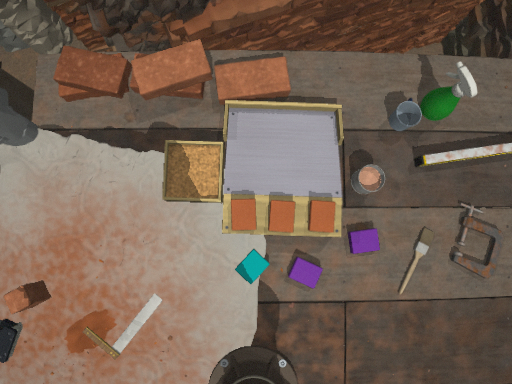

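View pics/wrist0.png

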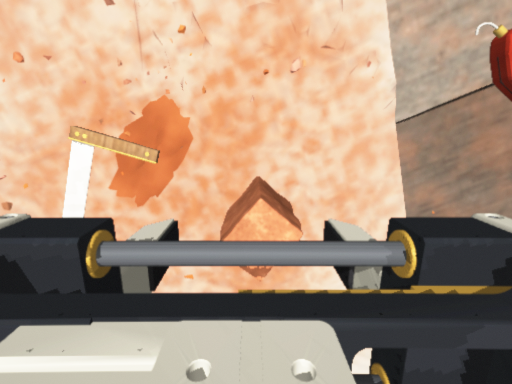

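The top view shows three red samples on the ledge at (244,214), (281,216) and (322,216). The tray is to the left at (193,170), and the tin candidates are at (369,178) and (406,115). The purple and turquoise blocks are look-alikes to leave alone. I'll confirm this in an enlarged crop.

```bash
python3 - <<'E'
import cv2
im=cv2.imread("pics/top0.png")
cv2.imwrite("pics/crop0.png",cv2.resize(im[90:260,150:410],None,fx=3,fy=3,interpolation=cv2.INTER_CUBIC))
E
cat > h.py <<'E'
import numpy as np, cv2
from scipy.spatial.transform import Rotation as R
from cell import arm, imaging
def pix2w(name,pts,z):
    p=imaging.camera_params(name)
    u=cv2.undistortPoints(np.array(pts,float).reshape(-1,1,2),p["camera_matrix"],p["distortion"]).reshape(-1,2)
    Rm=R.from_rotvec(p["orientation"]).as_matrix(); d=np.c_[u,np.ones(len(u))]@Rm.T
    z=np.broadcast_to(z,len(u)); s=(z-p["position"][2])/d[:,2]
    return p["position"]+d*s[:,None]
def w2pix(name,P):
    p=imaging.camera_params(name); Rm=R.from_rotvec(p["orientation"]).as_matrix()
    r=Rm.T; t=-r@p["position"]
    return cv2.projectPoints(np.array(P,float).reshape(-1,3),cv2.Rodrigues(r)[0],t,p["camera_matrix"],p["distortion"])[0].reshape(-1,2)
E
```

```text
(no output)
```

View pics/crop0.png

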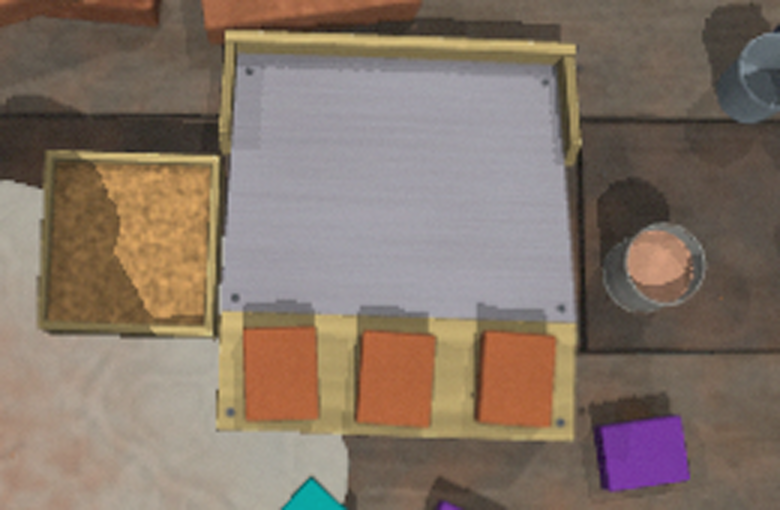

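The crop shows the crest from (220,312) to (576,322), the three samples on the ledge, the tray on the left (+y), and the tin at about (655,265), on the right. Next I'll turn these into world positions.

```bash
python3 - <<'E'
from h import *
np.set_printoptions(precision=4,suppress=True)
f=lambda c:np.array(c,float)/3+[150,90]-0.33
cr=pix2w("top",f([(220,312),(576,322)]),.105); bk=pix2w("top",f([(217,430),(574,439)]),.105)
ef=pix2w("top",f([(230,32),(575,47)]),.05)
print("crest",cr,"back",bk,"end",ef)
o=cr.mean(0); dy=cr[0]-cr[1]; print(np.linalg.norm(dy),"yaw",np.arctan2(-dy[0],dy[1])); 
d2=bk[0]-bk[1]; yaw=(np.arctan2(-dy[0],dy[1])+np.arctan2(-d2[0],d2[1]))/2; print(yaw)
Rz=R.from_euler('z',yaw).as_matrix()
print("back in ramp",(bk-o)@Rz)
for n,c in dict(A=[(245,329),(316,327),(319,419),(244,421)],B=[(361,331),(436,334),(432,427),(357,424)],C=[(481,333),(555,336),(552,427),(476,425)]).items():
    w=pix2w("top",f(c),.137); e=w-w.mean(0)
    print(n,w.mean(0),"ramp",((w-o)@Rz).mean(0), "yaw l,r", [np.arctan2(*(w[i]-w[j])[[1,0]]) for i,j in((0,3),(1,2))], np.linalg.norm(w[0]-w[3]),np.linalg.norm(w[0]-w[1]))
w=pix2w("top",f([(44,152),(220,155),(215,333),(38,331)]),.065); print("tray",w.mean(0),((w-o)@Rz))
w=pix2w("top",f([(668,255)]),.08);print("tin",w,(w-o)@Rz)
# tool axes
s=arm.observe(); print(R.from_rotvec(s["ee_rot"]).as_matrix())
E
```

```text
crest [[ 0.5298  0.0787  0.105 ]
 [ 0.5225 -0.2206  0.105 ]] back [[ 0.4313  0.0803  0.105 ]
 [ 0.4244 -0.2176  0.105 ]] end [[ 0.79    0.0764  0.05  ]
 [ 0.7786 -0.238   0.05  ]]
0.2994004335708991 yaw -0.02439605364010193
-0.02377912853142699
back in ramp [[-0.0984  0.149   0.    ]
 [-0.0982 -0.1491  0.    ]]
A [0.4769 0.0268 0.137 ] ramp [-0.0515  0.0965  0.032 ] yaw l,r [np.float64(-0.00352617022919199), np.float64(0.03538964943483485)] 0.07425499730297179 0.05748677175511224
B [ 0.4732 -0.0665  0.137 ] ramp [-0.053   0.0032  0.032 ] yaw l,r [np.float64(-0.04276669957813642), np.float64(-0.04744422640323616)] 0.07511720146534268 0.06084897790620765
C [ 0.4724 -0.1635  0.137 ] ramp [-0.0515 -0.0938  0.032 ] yaw l,r [np.float64(-0.06167107719234847), np.float64(-0.04494866674299722)] 0.07453861124704929 0.060566884811507876
tray [0.5948 0.1623 0.065 ] [[ 0.1419  0.3141 -0.04  ]
 [ 0.1427  0.1574 -0.04  ]
 [-0.0148  0.1563 -0.04  ]
 [-0.0174  0.3115 -0.04  ]]
tin [[ 0.5834 -0.3088  0.08  ]] [[ 0.0629 -0.2364 -0.025 ]]
[[ 0.3745 -0.0004 -0.9272]
 [ 0.9272 -0.0012  0.3745]
 [-0.0012 -1.     -0.0001]]
```

The tool's y axis points down. Turned to face the ramp, its x is ramp +y and its z is ramp -x. I'll push each sample over the crest from behind with the fingers shut. Before that, I need the shift to the start point behind sample A.

```bash
cat >> h.py <<'E'
O=np.array([0.52615,-0.07095,0.0]); YAW=-0.0238; RZ=R.from_euler('z',YAW).as_matrix()
def ramp2w(x,y,z): return O+RZ@np.array([x,y,z])
def w2ramp(p): return RZ.T@(np.array(p)-O)
def shift(x,y,z,yaw=0):
    s=arm.observe(); M=R.from_rotvec(s["ee_rot"]).as_matrix()
    d=M.T@(ramp2w(x,y,z)-s["position"])*100
    cur=np.arctan2(M[1,0],M[0,0]); roll=-((YAW+np.pi/2+yaw)-cur)
    print("t",s["clock"],"ramp pos",w2ramp(s["position"]).round(4),"shift cm",d.round(2),"roll",round(roll,3),"F",s["force"].round(1))
E
python3 -c "
from h import *
shift(-.13,.0965,.2);shift(-.13,.0965,.11)"
```

```text
t 0.15 ramp pos [-0.3077  0.643   0.2261] shift cm [-44.88   2.67 -35.88] roll -0.36 F [ 0.1  1.  -0.8]
t 0.15 ramp pos [-0.3077  0.643   0.2261] shift cm [-44.87  11.67 -35.88] roll -0.36 F [ 0.1  1.  -0.8]
```

Call:
{"method": "send_rows", "body": {
  "steps": [
    [0,-10,0,-8,-0.1],
    [0,-20,0.5,-16,-0.2],
    [0,-30,1,-24,-0.3],
    [0,-40,2,-32,-0.36],
    [0,-44.9,2.7,-35.9,-0.36],
    [0,-44.9,2.7,-35.9,-0.36],
    [0,-44.9,2.7,-35.9,-0.36],
    [0,-44.9,2.7,-35.9,-0.36],
    [0,-44.9,2.7,-35.9,-0.36],
    [0,-44.9,2.7,-35.9,-0.36],
    [0,-44.9,2.7,-35.9,-0.36],
    [0,-44.9,2.7,-35.9,-0.36]
  ]
}}

```text
clock: 1.65
position: [0.3985, 0.0298, 0.1997]
ee_rot: [-1.219, -1.193, 1.192]
force: [0.5, 0.4, 0.5]
width: 0.006
```

```bash
python3 -c "
from h import *
shift(-.13,.0965,.11)
cv2.imwrite('pics/w1.png',imaging.get_image('wrist'))"
```

```text
t 1.65 ramp pos [-0.13    0.0976  0.1997] shift cm [-0.12  8.97 -0.  ] roll 0.001 F [0.5 0.4 0.5]
```

View pics/w1.png

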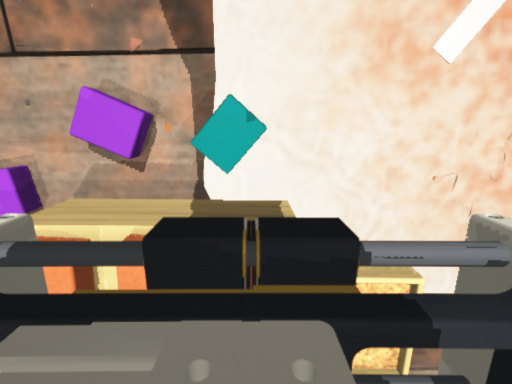

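The wrist view looks backwards: the shut fingers are behind the ledge, with the purple and turquoise blocks clear below. Now down, then push A.

Call:
{"method": "send_rows", "body": {
  "steps": [
    [0,-0.1,4.5,0,0],
    [0,-0.1,9,0,0],
    [0,-0.1,9,0,0],
    [0,-0.1,9,-1.5,0],
    [0,-0.1,9,-3,0],
    [0,-0.1,9,-4,0],
    [0,-0.1,9,-5,0],
    [0,-0.1,9,-6,0],
    [0,-0.1,9,-7,0],
    [0,-0.1,9,-7.6,0],
    [0,-0.1,9,-8.2,0],
    [0,-0.1,9,-8.8,0],
    [0,-0.1,9,-9.4,0],
    [0,-0.1,9,-10,0],
    [0,-0.1,9,-10.4,0],
    [0,-0.1,9,-10.4,0]
  ]
}}

```text
clock: 3.7
position: [0.503, 0.0253, 0.1097]
ee_rot: [-1.221, -1.192, 1.192]
force: [-0.5, -0.4, 0.0]
width: 0.007
```

```bash
python3 -c "
from h import *
shift(-.13,.0965,.11)
cv2.imwrite('pics/t1.png',cv2.resize(imaging.get_image('top')[90:260,150:410],None,fx=3,fy=3))
cv2.imwrite('pics/s1.png',cv2.resize(imaging.get_image('scene')[120:300,170:370],None,fx=3,fy=3))"
```

```text
t 3.7 ramp pos [-0.0255  0.0956  0.1097] shift cm [ 0.09 -0.03 10.45] roll -0.0 F [-0.5 -0.4  0. ]
```

View pics/t1.png

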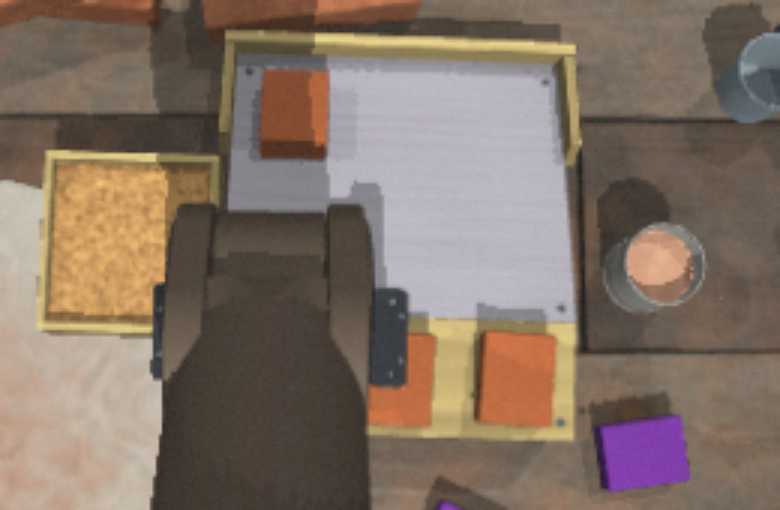

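View pics/s1.png

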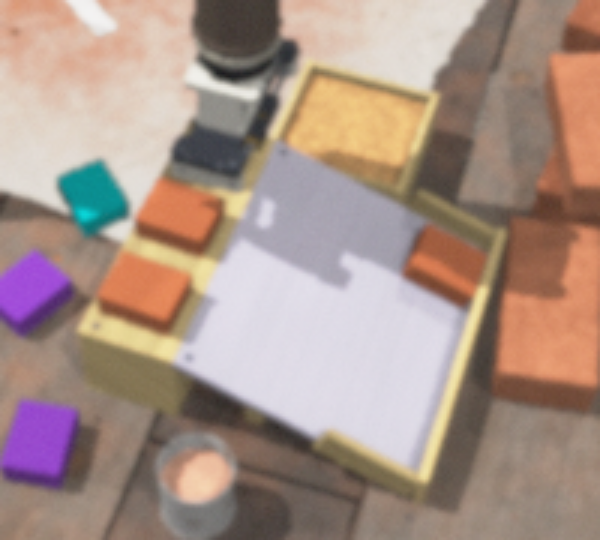

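A slid into the bay (top crop (293,115)). The next push is B, at y = 3 mm.

Call:
{"method": "send_rows", "body": {
  "steps": [
    [0,0,0,5,0],
    [0,0,0,10.4,0],
    [0,-4.6,0,10.4,0],
    [0,-9.2,0,10.4,0],
    [0,-9.2,0,10.4,0],
    [0,-9.2,0,9,0],
    [0,-9.2,0,7.5,0],
    [0,-9.2,0,6.4,0],
    [0,-9.2,0,5.4,0],
    [0,-9.2,0,4.4,0],
    [0,-9.2,0,3.4,0],
    [0,-9.2,0,2.8,0],
    [0,-9.2,0,2.2,0],
    [0,-9.2,0,1.6,0],
    [0,-9.2,0,1,0],
    [0,-9.2,0,0.5,0],
    [0,-9.2,0,0,0],
    [0,-9.2,0,0,0]
  ]
}}

```text
clock: 6.05
position: [0.5017, -0.0667, 0.1099]
ee_rot: [-1.222, -1.193, 1.191]
force: [0.2, 0.6, -0.2]
width: 0.001
```

```bash
python3 -c "
from h import *
shift(-.13,-.0938,.11)
cv2.imwrite('pics/t2.png',cv2.resize(imaging.get_image('top')[90:260,150:410],None,fx=3,fy=3))
cv2.imwrite('pics/s2.png',cv2.resize(imaging.get_image('scene')[120:300,170:370],None,fx=3,fy=3))"
```

```text
t 6.05 ramp pos [-0.0245  0.0037  0.1099] shift cm [-9.75 -0.03 10.55] roll 0.0 F [ 0.2  0.6 -0.2]
```

View pics/t2.png

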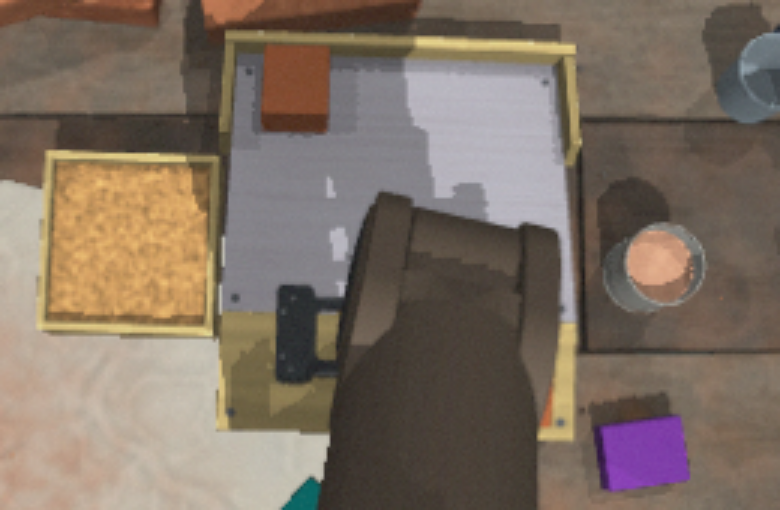

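View pics/s2.png

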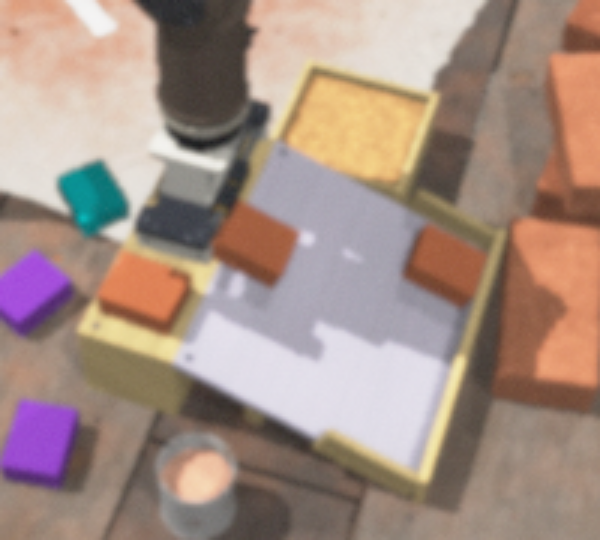

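B is over the crest and appears to be sticking (scene crop (257,245)). I'll back off and watch it.

Call:
{"method": "send_rows", "body": {
  "steps": [
    [0,0,0,2,0],
    [0,0,0,6,0],
    [0,0,0,10.5,0],
    [0,-4.8,0,10.5,0],
    [0,-9.7,0,10.5,0],
    [0,-9.7,0,10.5,0]
  ]
}}

```text
clock: 6.9
position: [0.3933, -0.1647, 0.1102]
ee_rot: [-1.226, -1.188, 1.188]
force: [0.3, -0.2, -0.4]
width: 0.002
```

```bash
python3 -c "
from h import *
shift(-.13,-.0938,.11)
cv2.imwrite('pics/t3.png',cv2.resize(imaging.get_image('top')[90:260,150:410],None,fx=3,fy=3))
cv2.imwrite('pics/s3.png',cv2.resize(imaging.get_image('scene')[120:300,170:370],None,fx=3,fy=3))"
```

```text
t 6.9 ramp pos [-0.1306 -0.0969  0.1102] shift cm [ 0.31  0.02 -0.06] roll -0.006 F [ 0.3 -0.2 -0.4]
```

View pics/t3.png

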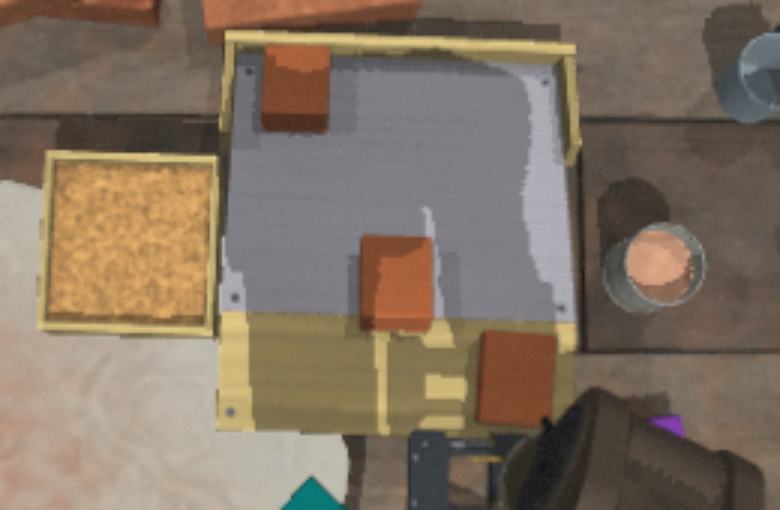

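View pics/s3.png

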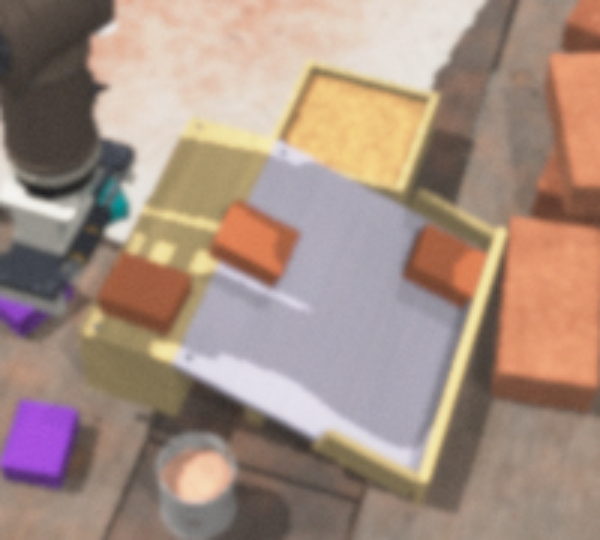

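B sticks, with its top face centred near (397,283) in the top crop. Now push C.

Call:
{"method": "send_rows", "body": {
  "steps": [
    [0,0.3,0,-1.5,0],
    [0,0.3,0,-3,0],
    [0,0.3,0,-4,0],
    [0,0.3,0,-5,0],
    [0,0.3,0,-6,0],
    [0,0.3,0,-7,0],
    [0,0.3,0,-7.6,0],
    [0,0.3,0,-8.2,0],
    [0,0.3,0,-8.8,0],
    [0,0.3,0,-9.4,0],
    [0,0.3,0,-10,0],
    [0,0.3,0,-10.5,0],
    [0,0.3,0,-10.5,0],
    [0,0.3,0,-5,0],
    [0,0.3,-5,0,0],
    [0,0.3,-9,0,0],
    [0,0.3,-9,0,0]
  ]
}}

```text
clock: 9.12
position: [0.3944, -0.1588, 0.2026]
ee_rot: [-1.225, -1.196, 1.188]
force: [1.3, -0.3, -1.6]
width: 0.009
```

```bash
python3 -c "
from h import *
shift(0.03,.0032,.2)
t=imaging.get_image('top');s=imaging.get_image('scene')
c,si=np.cos(.349),np.sin(.349)
def corners(s0,y0):
    P=[]
    for h in(0,.032):
        for a,b in((-.038,-.03),(-.038,.03),(.038,.03),(.038,-.03)):
            l=s0+a; P.append(ramp2w(l*c+h*si,y0+b,.105-l*si+h*c))
    return P
for s0 in(.02,.03,.04): print(s0,((w2pix('top',corners(s0,.0032))-[150,90])*3+1).round(0).tolist()[4:])
cv2.imwrite('pics/t4.png',cv2.resize(t[90:260,150:410],None,fx=3,fy=3))
cv2.imwrite('pics/s4.png',cv2.resize(s[120:300,170:370],None,fx=3,fy=3))"
```

```text
t 9.125 ramp pos [-0.1297 -0.091   0.2026] shift cm [  9.43   0.36 -15.96] roll -0.001 F [ 1.3 -0.3 -1.6]
0.02 [[435.0, 321.0], [361.0, 319.0], [361.0, 237.0], [433.0, 239.0]]
0.03 [[435.0, 310.0], [361.0, 308.0], [362.0, 226.0], [433.0, 228.0]]
0.04 [[435.0, 299.0], [361.0, 297.0], [362.0, 216.0], [433.0, 218.0]]
```

View pics/t4.png

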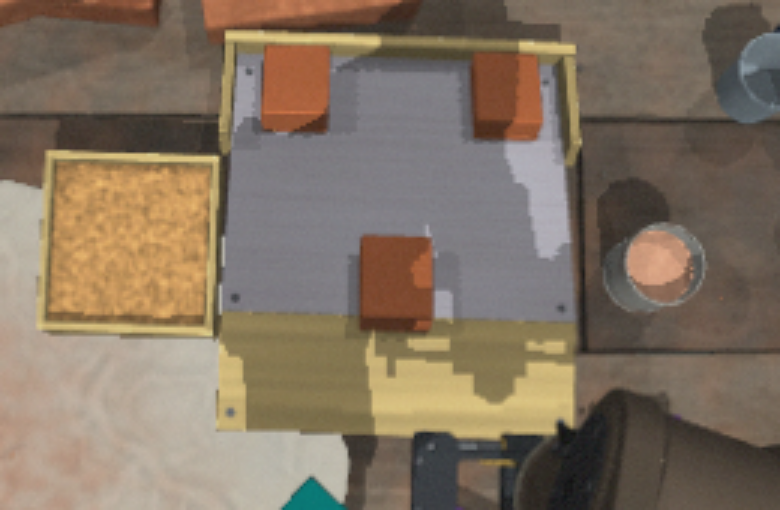

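View pics/s4.png

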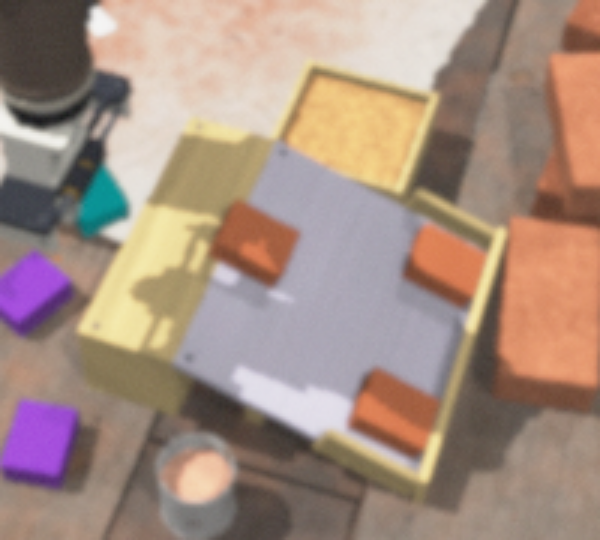

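A and C are both in the bay ((293,90) and (507,97)). B sticks at x of about 19 mm, which is close to the 15 mm limit. I'll push it about 20 mm further so the check clearly holds.

Call:
{"method": "send_rows", "body": {
  "steps": [
    [0,5,0,0,0],
    [0,9.4,0,0,0],
    [0,9.4,4,0,0],
    [0,9.4,9.2,0,0],
    [0,9.4,9.2,0,0],
    [0,9.4,9.2,-4,0],
    [0,9.4,9.2,-8,0],
    [0,9.4,9.2,-9.5,0],
    [0,9.4,9.2,-10.2,0],
    [0,9.4,9.2,-10.8,0],
    [0,9.4,9.2,-11.4,0],
    [0,9.4,9.2,-12,0],
    [0,9.4,9.2,-12.4,0],
    [0,9.4,9.2,-12.8,0],
    [0,9.4,9.2,-12.8,0],
    [0,9.4,9.2,-10,0],
    [0,9.4,9.2,-4,0],
    [0,9.4,4,0,0],
    [0,9.4,-2,0,0],
    [0,9.4,-2,0,0]
  ]
}}

```text
clock: 11.72
position: [0.398, -0.0644, 0.2239]
ee_rot: [-1.226, -1.199, 1.186]
force: [0.1, 0.1, -0.1]
width: 0.008
```

```bash
python3 -c "
from h import *
shift(0.04,.0032,.2)
t=imaging.get_image('top');s=imaging.get_image('scene')
cv2.imwrite('pics/t5.png',cv2.resize(t[90:260,150:410],None,fx=3,fy=3))
cv2.imwrite('pics/s5.png',cv2.resize(s[120:300,170:370],None,fx=3,fy=3))"
```

```text
t 11.725 ramp pos [-0.1283  0.0035  0.2239] shift cm [ -0.03   2.55 -16.8 ] roll -0.0 F [ 0.1  0.1 -0.1]
```

View pics/t5.png

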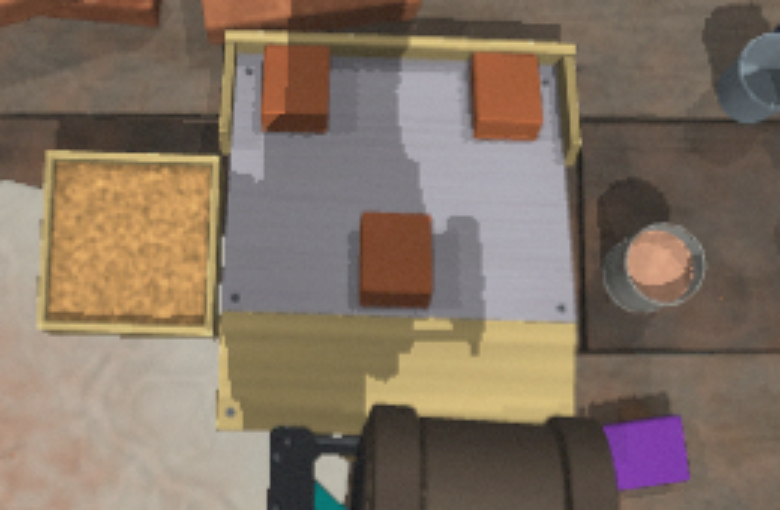

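View pics/s5.png

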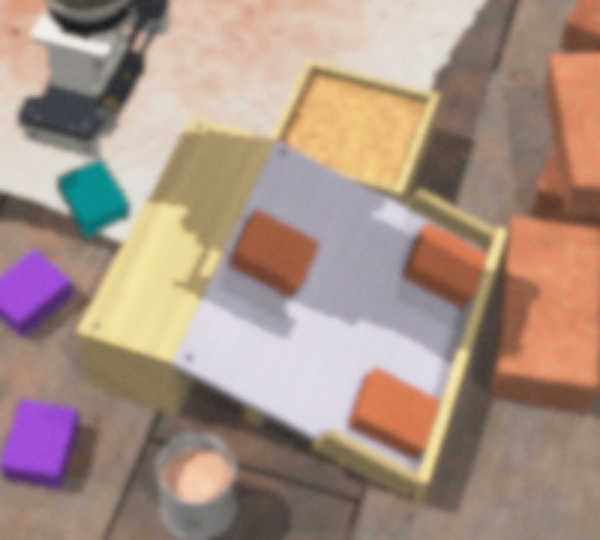

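B rests on the slope at x of about 40 mm, unaided. Next I'll grip it across its 60 mm width.

Call:
{"method": "send_rows", "body": {
  "steps": [
    [1,0,2,-5,0],
    [1,0,2,-11,0],
    [1,0,2,-17.3,0],
    [1,0,2,-17.3,0],
    [1,0,7,-17.3,0],
    [1,0,10,-17.3,0],
    [1,0,12.7,-17.3,0],
    [1,0,12.7,-17.3,0],
    [0,0,12.7,-17.3,0],
    [0,0,12.7,-17.3,0],
    [0,0,12.7,-17.3,0],
    [0,0,12.7,-17.3,0],
    [0,0,12.7,-17.3,0],
    [0,0,12.7,-17.3,0]
  ],
  "squeeze": 30
}}

```text
clock: 13.58
position: [0.5694, -0.0686, 0.0928]
ee_rot: [-1.222, -1.193, 1.19]
force: [3.0, 0.0, 7.0]
width: 0.656
```

```bash
python3 -c "
from h import *
shift(.06,.234,.17)
print(arm.observe()['width'])
s=imaging.get_image('scene')
cv2.imwrite('pics/s6.png',cv2.resize(s[120:300,170:370],None,fx=3,fy=3))"
```

```text
t 13.575 ramp pos [0.0432 0.0034 0.0928] shift cm [23.06 -7.72 -1.69] roll -0.0 F [3. 0. 7.]
0.6562803547420346
```

View pics/s6.png

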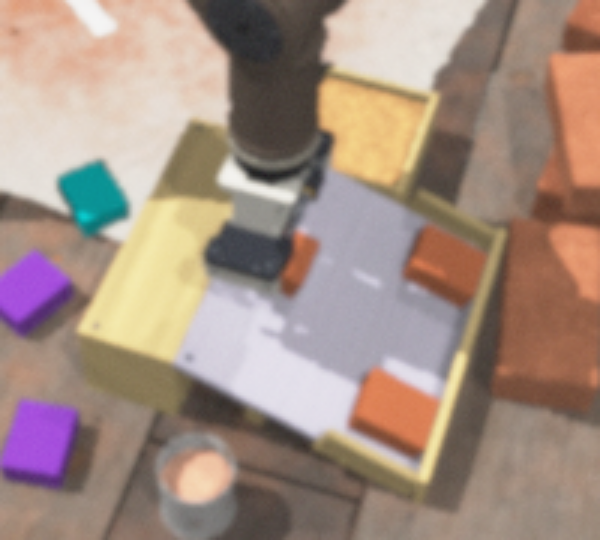

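It is gripped: the opening of 0.656 is about 60 mm. Lift it and carry it to the tray.

Call:
{"method": "send_rows", "body": {
  "steps": [
    [0,0,-3,0,0],
    [0,0,-8,0,0],
    [0,0,-8,0,0],
    [0,5,-8,0,0],
    [0,10,-8,-1,0],
    [0,15,-8,-2,0],
    [0,20,-8,-2,0],
    [0,23,-8,-2,0],
    [0,23,-8,-2,0],
    [0,23,-8,-2,0]
  ]
}}

```text
clock: 14.88
position: [0.5929, 0.1598, 0.1709]
ee_rot: [-1.22, -1.188, 1.194]
force: [-0.3, -0.3, -3.2]
width: 0.651
```

```bash
python3 -c "
from h import *
shift(.0635,.234,.074)
print(arm.observe()['width'])
s=imaging.get_image('scene')
cv2.imwrite('pics/s7.png',cv2.resize(s[90:270,170:370],None,fx=3,fy=3))"
```

```text
t 14.875 ramp pos [0.0612 0.2323 0.1709] shift cm [ 0.19  9.69 -0.26] roll -0.001 F [-0.3 -0.3 -3.2]
0.6509363536713363
```

View pics/s7.png

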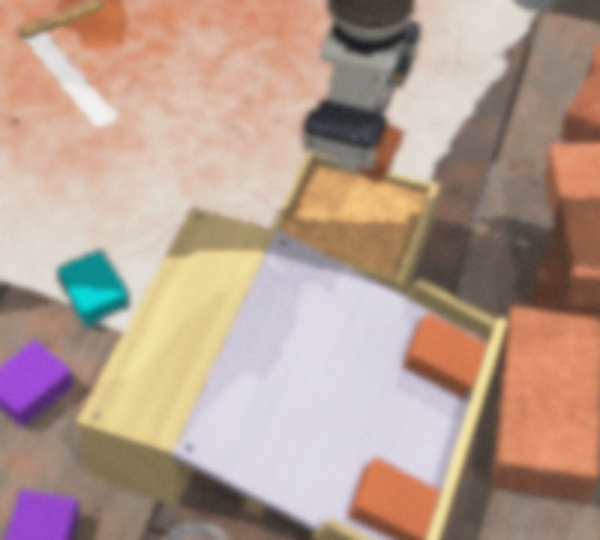

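The sample is held above the tray. Lower it, release, and rise.

Call:
{"method": "send_rows", "body": {
  "steps": [
    [0,0.2,4,-0.2,0],
    [0,0.2,7,-0.2,0],
    [0,0.2,9,-0.2,0],
    [0,0.2,9.7,-0.2,0],
    [0,0.2,9.7,-0.2,0],
    [0.8,0.2,9.7,-0.2,0],
    [0.8,0.2,9.7,-0.2,0],
    [0.8,0.2,9.7,-0.2,0],
    [0.8,0.2,6,-0.2,0],
    [0.8,0.2,0,-0.2,0],
    [0.8,0.2,-4,0,0],
    [0.8,6,-5,4,0],
    [0.8,12,-5,8,0],
    [0.8,17,-5,12,0],
    [0.8,17,-5,12,0],
    [0.8,17,-5,12,0]
  ]
}}

```text
clock: 16.92
position: [0.4773, 0.3351, 0.2229]
ee_rot: [-1.219, -1.194, 1.193]
force: [0.6, -0.3, -0.3]
width: 0.799
```

```bash
python3 -c "
from h import *
s=arm.observe();print(s['clock'],s['width'],s['force'],s['position'])
cv2.imwrite('pics/t8.png',cv2.resize(imaging.get_image('top')[90:260,150:410],None,fx=3,fy=3))
cv2.imwrite('pics/s8.png',cv2.resize(imaging.get_image('scene')[120:300,170:370],None,fx=3,fy=3))"
```

```text
16.925 0.7993546926840389 [ 0.64963185 -0.25872817 -0.25556825] [0.47731553 0.33508863 0.22291873]
```

View pics/t8.png

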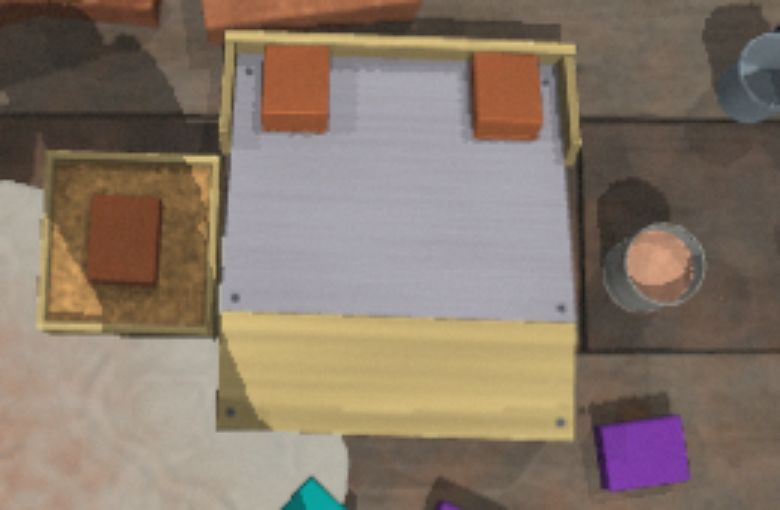

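View pics/s8.png

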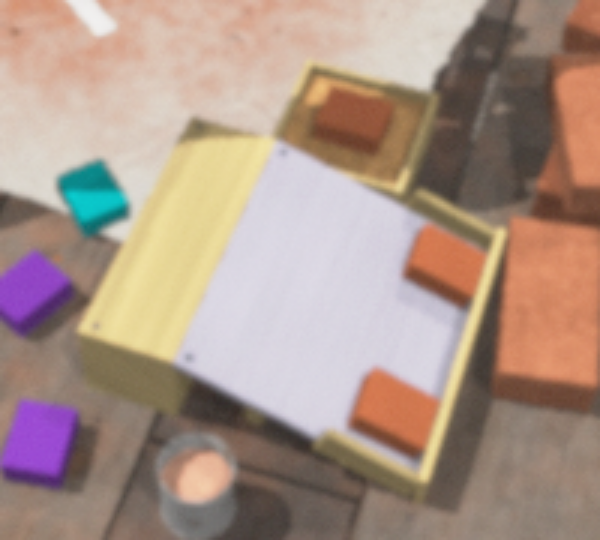

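The sticking sample lies flat in the tray (top crop (125,238)), two are in the bay ((295,88) and (507,97)), the tin hasn't moved, and the arm is clear. I'm handing the job in.

```bash
python3 -c "
from cell import arm
print(arm.sign_off())"
```

```text
the job is handed in; nothing more can be done
None
```

The slip test is done and handed in at about 17 s. The left and right samples slid; the middle one sticks.

- **Sliding samples:** I pushed all three over the crest from behind with shut fingers. The left and right ones ran down by themselves and lie against the end wall of the bay.
- **Sticking sample:** It first stopped at x of about 19 mm, close to the 15 mm limit. I pushed it on to about 40 mm, where it rested untouched, then gripped it and set it down in the tray.
- **Last pictures:** The sticking sample lies flat near the middle of the tray, both sliders are in the bay, and the tin looks unmoved. The arm is clear, with almost no force on it.

The only notable contact was the fingertips lightly touching the slope during the grip, at about 7 N. None of my checks failed or disagreed. Handing in reports no verdict, so the result itself is unconfirmed.

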